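# Sweep the loose clamping nuts into the parts bay

## Task

With the closed fingers, sweep the two loose hexagon nuts along the bench into the three-sided steel bay, through its open side, until each lies flat and wholly inside. Push them only: do not lift or tip a nut, and leave the round collar, the bush, the jar and everything else on the bench where it stands.

Things in the scene. Friction and masses are not known exactly. Their poses are not given: they have to be found in the camera images.
- nut1: black steel hexagon nut lying flat, 41 mm across flats, 47 mm across corners, 22 mm high, 24 mm bore, about 140 g; origin at the centre of its underside, z up; slides on the bench when pushed. The two nuts are alike
- nut2: black steel hexagon nut lying flat, 41 mm across flats, 47 mm across corners, 22 mm high, 24 mm bore, about 140 g; origin at the centre of its underside, z up; slides on the bench when pushed. The two nuts are alike
- bay: low three-sided dark steel fence screwed down to the bench, with a thin grey sheet for a floor (level with the bench, nothing to climb). Inside 160 mm wide (its x) and 120 mm deep (its y); walls 28 mm high, 4 mm thick; the side towards its +y is open over the full width, roughly towards the nuts. Origin at the centre of its floor, z up. It does not move, but stands elsewhere and turned in each run
- bay_mouth (a point): middle of the bay's open side, at bench height, 60 mm from the bay's origin; axes as the bay's: +y points out of the bay, x along the opening (walls at x = +-80 mm)
- bush: bystander among the nuts: upright plain brass tube, 36 mm outside, 45 mm high; origin at the centre of its underside
- collar: bystander beside the nuts: flat ROUND dark steel collar (not a nut), 50 mm outside, 26 mm bore, 16 mm high, lying flat; origin at the centre of its underside
- jar: bystander among the nuts: small white round jar with black cap, 40 mm wide, 48 mm high; origin at the centre of its underside
- screwdriver: bystander: screwdriver lying on the bench beyond the nuts, 200 mm long along its own x, 26 mm high; origin at mid-length
- hammer: bystander: hammer lying on the bench to the left of the nuts, 260 mm long along its own x, 90 mm head at its +x end, 26 mm high; origin at mid-length
- wheel: bystander: flat round grinding wheel, 52 mm wide, 16 mm high, on the robot's side of the bench; origin at the centre of its underside
- stone: bystander: grey polishing stone, 100 x 25 x 25 mm, lying beyond the nuts; origin at the centre of its underside
Things that resemble listed ones, but are neither listed nor needed, are in the scene too. What is shaped like the nut2 but blue or purple is not meant.

How it is judged:
By the outcome, as a careful person would: the job done as asked, in the order asked, and still so for the second after the job is handed in, with the robot touching nothing.
It also fails if it takes over 64 s, if anything falls off the work surface, if the arm or the gripper's body presses on something with over 40 N, if the wrist force passes 120 N, or if a joint passes its speed limit or range.

## Robot

A 6-joint arm with a two-finger parallel gripper is mounted at the origin on the work surface. World frame = base frame: x ahead of the robot, y to its left, z up, the work surface at z = 0. Lengths are in mm, angles in rad, forces in N, time in s.
With the tool pointing down it reaches from about 350 to 875 mm from the base axis. Payload 4.2 kg.
Tool frame: the origin (TCP) lies midway between the tips of the shut fingers; the grasp point (between the pads) lies 19 mm behind it (arm.tcp_to_grasp is the distance from the TCP to the grasp point, in mm); z points along the fingers, y is the line along which they close (so a half turn about z gives the same grasp; the last joint's range is limited). The gripper opens to 85 mm and grips with 20 to 120 N. Pads are 22 mm wide; open, the fingers measure 114 mm over their backs; the gripper's body (76 mm by 85 mm) begins 54 mm behind the grasp point. The pads swing forward as they close: fully open they stand 13 mm farther back than shut.
Start: joints at [1.602, 0.385, 0.008, 0, -1.194, -0.259], TCP at [141.115, 608.84, 231.312] pointing down, gripper open.
Joint ranges: [-3.14, 3.14], [-1.21, 2.06], [-1.07, 1.41], [-3.16, 2.05], [-2.99, -0.16], [-3.1, 3.1]. Speed limits (rad/s): [2.79, 2.79, 3.14, 3.14, 3.14, 3.14].

## Interface

Orientations are given as a unit quaternion [x, y, z, w].
In Python, from bench import arm, get_image gives the robot as it stands.
- The arm moves only by the tool drive_tool, never from a script. Its argument "deltas" is a list of rows, each a list of 2 entries, a list of its own where there are three numbers: the shift along the tool's x, y, z in cm, then the turn, a rotation vector about the tool's x, y, z in degrees. In form: [[[x, y, z], [ax, ay, az]], ...]. A call has 1 to 12 rows; each row shifts and turns the commanded pose from where the row before left it, along the tool's axes as they then stand; what a row does not reach is not made up. A row lasts 1/10 s, in which the tool goes at most 50 mm and 8.59 degrees, less where a joint would pass 70% of its speed; a pose out of reach is approached as far as the arm can. A call with a gripper value outside its range is refused whole. "claw" is the finger opening in cm, from 0 to 8.54, set as the call begins (left out, the last holds). The fingers move at their own pace and stop on an object; the grip force is fixed at half the most. Time passes only in rows, so rows that do not move let the fingers close. It gives the time, the measured TCP pose, the force, the opening and the grip force at its end, in the units of the state.
- arm.read_state(): the state, without advancing time (a new reading comes with each control period).
- get_image(name): name is "side" or "top"; returns a dict with "img" (420x560x3 uint8, red, green, blue), "fx", "fy", "cx", "cy" (pixels), "D" ([k1, k2, p1, p2, k3] as OpenCV has them; the pictures are not rectified), "eye" and "orientation" of the camera in the world. Camera axes: x right, y down, z forward; pixel columns grow to the right and rows downward; lengths in mm; the calibration is good to about 2 mm. A picture is of the moment at which its call begins. There is no depth.
- arm.job_done(): hands the job in; it is judged then, once.
The state is a dict: "clock": time; "joints": joint angles; "joint_vel": joint speeds; "joint_efforts": joint torques, N m; "position": TCP position; "ee_rot": TCP orientation; "contact_force": force on the tool from outside, world axes, zero at the start; "wrist_torque": the same for the moment, N m; "gripper_width": finger opening in mm; "grasp_force": force on a finger pad.
Only numpy, scipy, OpenCV 4.12 (cv2) and the standard library are available. Lean on these libraries where they do the work, as an engineer would, in place of code of your own. Each camera call takes 0.05 s, during which the arm holds its last target. There are 200 camera calls.

## Working session

There is one attempt and no reset: what is moved stays moved. The work goes in short steps, Python scripts to look and compute and a tool call to move; the robot and the scene stay as the last step left them, time stands still between calls to the robot, and variables do not carry over. Pictures are saved under pics/ and viewed, at most 10 in all, crops included, and the job is handed in when it is done.

Besides the shell and the picture viewer there is one more tool, called after "Call:" by a JSON object that holds its "fn" and its "kwargs". drive_tool: Moves the arm, as the interface text tells. Its arguments: {"type":"object","properties":{"deltas":{"type":"array"},"claw":{"type":"number"}},"required":["deltas"]}

```bash
mkdir -p pics; ls; cat > h.py <<'E'
import numpy as np,cv2
from scipy.spatial.transform import Rotation as R
from bench import arm,get_image
def snap(n,f,crop=None,s=1):
    d=get_image(n); im=d['img'][:,:,::-1]
    if crop: a,b,c,e=crop; im=im[b:e,a:c]
    cv2.imwrite('pics/'+f,cv2.resize(im,None,fx=s,fy=s,interpolation=cv2.INTER_CUBIC)); return d
def K(d): return np.array([[d['fx'],0,d['cx']],[0,d['fy'],d['cy']],[0,0,1.]])
def w(d,pts,z):
    u=cv2.undistortPoints(np.array(pts,float).reshape(-1,1,2),K(d),np.array(d['D'])).reshape(-1,2)
    r=R.from_quat(d['orientation']).apply(np.c_[u,np.ones(len(u))]); e=np.array(d['eye'])
    return e+r*((z-e[2])/r[:,2])[:,None]
def px(d,P):
    r=R.from_quat(d['orientation']).inv(); e=np.array(d['eye'])
    c=r.apply(np.array(P,float)-e)
    return cv2.projectPoints(c.reshape(-1,1,3),np.zeros(3),np.zeros(3),K(d),np.array(d['D']))[0].reshape(-1,2)
E
python3 - <<'E'
from h import *
for n in('top','side'):
    d=snap(n,n+'1.png',s=1.42); print(n,{k:v for k,v in d.items() if k!='img'})
print(arm.read_state())
E
```

```text
pics
top {'fx': 439.2548837751903, 'fy': 439.2548837751903, 'cx': 283.0210159466787, 'cy': 215.44811037072986, 'D': array([-0.04246944,  0.        ,  0.        ,  0.        ,  0.        ]), 'eye': array([ 482.62891996,   86.21290683, 1063.0689536 ]), 'orientation': array([-0.70040139,  0.7104031 , -0.0500013 ,  0.04759404])}
side {'fx': 408.79819289253663, 'fy': 408.79819289253663, 'cx': 274.87957243651874, 'cy': 209.1644592183811, 'D': array([-0.08457254,  0.        ,  0.        ,  0.        ,  0.        ]), 'eye': array([426.45371336, 832.08328869, 482.76149923]), 'orientation': array([-0.09231415,  0.85801017, -0.50174092,  0.05960442])}
{'clock': 0.1, 'joints': array([ 1.60160802e+00,  3.85485819e-01,  6.76833452e-03, -4.30346690e-04,
       -1.19395883e+00, -2.58619078e-01]), 'joint_vel': array([-1.40493454e-03, -2.57355564e-03,  4.09759666e-03, -5.39528380e-05,
       -6.37260394e-04,  8.58339311e-04]), 'joint_efforts': array([-8.02963514e-04, -3.93320060e+01,  1.88930190e+01,  4.19797540e+00,
       -2.56967236e-03,  6.50203432e-06]), 'position': array([141.00595609, 608.36636957, 230.33020799]), 'ee_rot': array([ 9.93510502e-01, -1.13736355e-01, -6.23528361e-05,  9.59010746e-04]), 'contact_force': array([0.0017763 , 0.43300084, 0.12364497]), 'wrist_torque': array([ 0.02860342,  0.02518633, -0.00197691]), 'grasp_force': 0.0, 'gripper_width': 84.97141451374694}
```

View pics/top1.png

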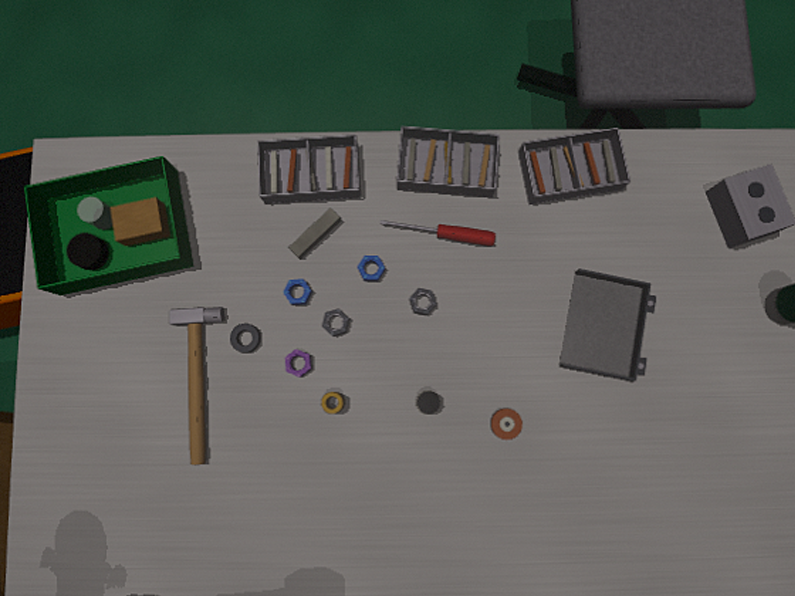

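View pics/side1.png

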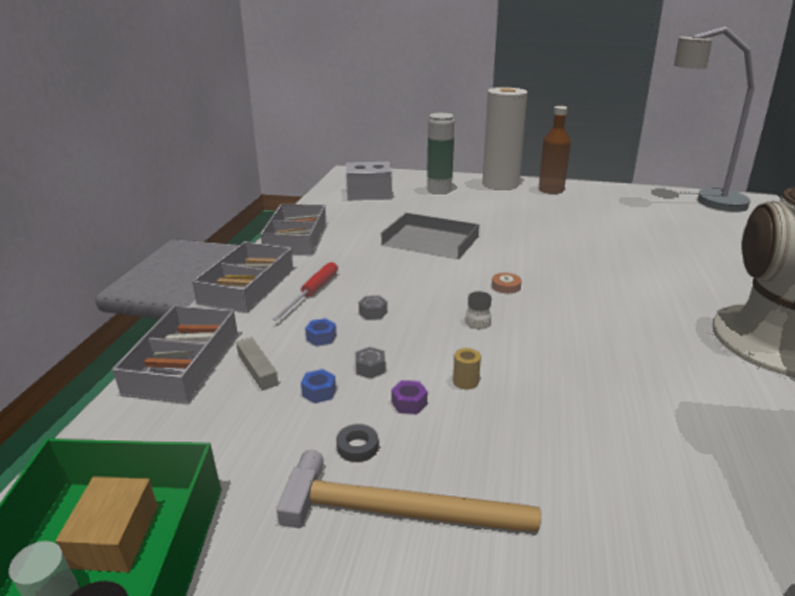

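The top view has both black nuts (≈(336,322) and (423,301) in the enlarged picture), and the bay at about (605,325) opens left (+y). I'll enlarge it to measure.

```bash
python3 - <<'E'
from h import *
d=snap('top','c1.png',(200,165,466,305),3)
# coarse centres from view
q=np.array([[336,322],[423,301],[334,402],[428,402],[371,267],[298,363],[506,424],[297,292]])/1.42
print(w(d,q,20).round(0))
E
```

```text
[[602. 193.  20.]
 [636.  46.  20.]
 [469. 196.  20.]
 [467.  41.  20.]
 [695. 133.  20.]
 [534. 256.  20.]
 [429. -87.  20.]
 [654. 259.  20.]]
```

View pics/c1.png

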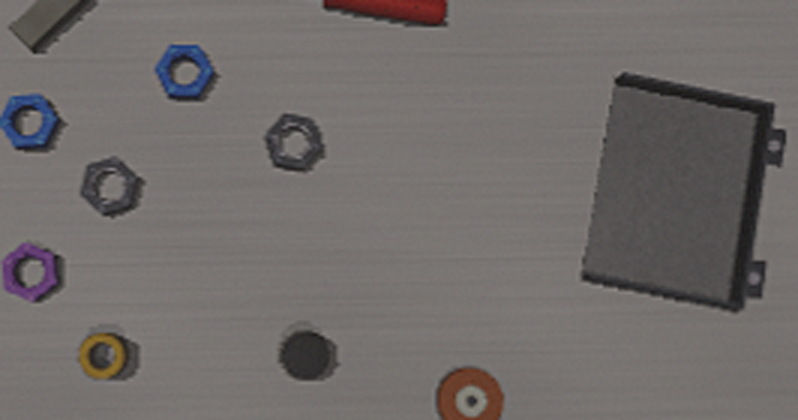

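```bash
cat >> h.py <<'E'
def bayframe(d):
    q=np.array([[621,73],[774,104],[740,310],[584,279]])/3.+[200,165]
    c=w(d,q,28)[:,:2]; return c
E
python3 - <<'E'
from h import *
d=get_image('top'); c=bayframe(d); print(c.round(0))
print('sides',[np.linalg.norm(c[i]-c[(i+1)%4]).round(0) for i in range(4)])
# expected 124,168,124,168
def fit(p):
    th,x,y=p; u=np.array([np.cos(th),np.sin(th)]); v=np.array([-u[1],u[0]])  # u=+y_bay
    m=np.array([[60,84],[-64,84],[-64,-84],[60,-84]])
    return (np.array([x,y])+m[:,:1]*u+m[:,1:]*(-v)-c).ravel()   # -v is up (+x) side
from scipy.optimize import least_squares
r=least_squares(fit,[1.57,600,-250]); 
print(r.x, r.fun.round(1))
n=np.array([[111,187],[294.5,142.5]])/3+[200,165]
print(w(d,n,22).round(1))
import itertools
g=np.array([[104,356],[306,355],[471,400],[185,73],[30,122],[32,272]])/3+[200,165]
print(w(d,g,[45,48,16,22,22,22]).round(0))
# verify nuts by hexagon overlay
im=cv2.resize(d['img'][165:305,200:466,::-1],None,fx=3,fy=3)
P=w(d,n,22)
for p in P:
    a=np.linspace(0,2*np.pi,60)
    for z,rr in((22,23.5),(22,12),(0,23.5)):
        t=(px(d,np.c_[p[0]+rr*np.cos(a),p[1]+rr*np.sin(a),a*0+z])-[200,165])*3
        cv2.polylines(im,[t.astype(int)],True,(0,255,255) if z else (0,0,255),1)
th,x,y=r.x;u=np.array([np.cos(th),np.sin(th)]);v=np.array([u[1],-u[0]])
for z,h in((0,80),(28,80),(28,84)):
    t=[np.r_[np.array([x,y])+a*u+b*v,z] for a,b in((60,h),(20-h,h),(20-h,-h),(60,-h))]
    cv2.polylines(im,[((px(d,t)-[200,165])*3).astype(int)],False,(0,255,0) if z==0 else (255,255,0),1)
cv2.imwrite('pics/ov.png',im)
E
```

```text
[[ 686. -218.]
 [ 659. -341.]
 [ 495. -302.]
 [ 522. -180.]]
sides [np.float64(126.0), np.float64(168.0), np.float64(125.0), np.float64(169.0)]
[   1.34747557  590.84910528 -258.23534537] [ 0.2 -0.4 -0.4  1.3 -0.5  0.2  0.6 -1.2]
[[600.3 191.8  22. ]
 [633.9  45.2  22. ]]
[[468. 195.  45.]
 [466.  41.  48.]
 [429. -90.  16.]
 [692. 132.  22.]
 [654. 257.  22.]
 [534. 254.  22.]]
```

View pics/ov.png

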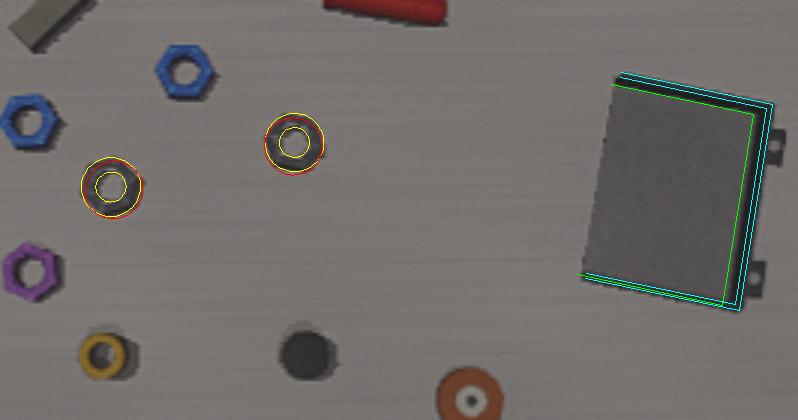

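Bay fit residuals are ≤1.3 mm and the nut circles match. Next I need the hexagon orientations, so I can push against flats.

```bash
python3 - <<'E'
from h import *
d=get_image('top'); im=d['img'][:,:,::-1]
g=cv2.GaussianBlur(im.astype(np.float32).mean(2),(0,0),.7)
tiles=[]
for p in((600.3,191.8),(633.9,45.2)):
    best=[]
    for dx in np.arange(-4,4.1,1):
     for dy in np.arange(-4,4.1,1):
      for a in range(0,60,3):
        t=np.radians(a+60*np.arange(7)); s=0
        for z,sg in ((22,1),):
            def ring(r):
                v=np.c_[np.cos(t),np.sin(t)]*r; q=np.concatenate([v[i]+(v[i+1]-v[i])*np.linspace(0,1,12)[:,None] for i in range(6)])
                k=px(d,np.c_[q+[p[0]+dx,p[1]+dy],np.full(len(q),z)]).astype(np.float32)
                return cv2.remap(g,k[:,0].reshape(1,-1),k[:,1].reshape(1,-1),1).ravel()
            s+=(ring(26)-ring(21)).mean()
        best.append((s,dx,dy,a))
    best.sort(reverse=True); print(best[:4])
    s,dx,dy,a=best[0]; c=px(d,[[p[0]+dx,p[1]+dy,22]])[0].astype(int)-18
    T=cv2.resize(im[c[1]:c[1]+36,c[0]:c[0]+36],None,fx=10,fy=10,interpolation=cv2.INTER_CUBIC)
    t=np.radians(a+60*np.arange(6)); q=px(d,np.c_[p[0]+dx+23.5*np.cos(t),p[1]+dy+23.5*np.sin(t),t*0+22])
    cv2.polylines(T,[((q-c+.5)*10).astype(int)],True,(0,255,255),1); tiles.append(T)
cv2.imwrite('pics/n.png',np.hstack(tiles))
E
```

```text
[(np.float32(29.24779), np.float64(0.0), np.float64(0.0), 51), (np.float32(29.093576), np.float64(0.0), np.float64(0.0), 54), (np.float32(29.072187), np.float64(0.0), np.float64(0.0), 48), (np.float32(29.069092), np.float64(-1.0), np.float64(-1.0), 51)]
[(np.float32(30.97127), np.float64(0.0), np.float64(1.0), 27), (np.float32(30.937038), np.float64(0.0), np.float64(1.0), 21), (np.float32(30.881517), np.float64(0.0), np.float64(1.0), 24), (np.float32(30.843441), np.float64(0.0), np.float64(2.0), 18)]
```

View pics/n.png

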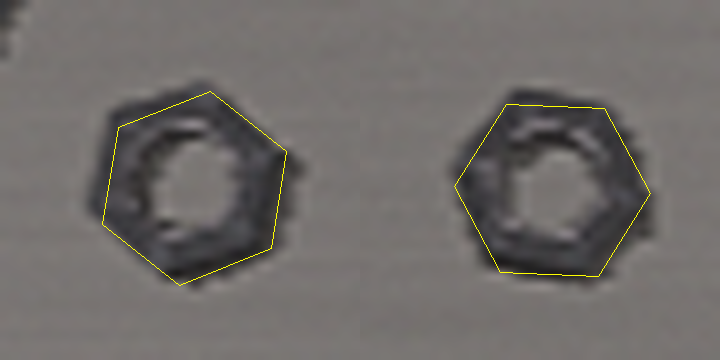

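nut1 has a flat facing about 81°, which suits a straight push. nut2 has a corner facing the push, so I'll use its 114° flat and sweep it along an arc. Now moving behind nut2 with the fingers shut.

Call:
{"fn": "drive_tool", "kwargs": {"deltas": [[[2, 1.4, 0], [0, 0, 0]], [[3.8, 2.6, 0.5], [0, 0, 0]], [[3.8, 2.6, 0.5], [0, 0, 0]], [[3.8, 2.6, 0.5], [0, 0, 0]], [[3.8, 2.6, 0.5], [0, 0, 0]], [[3.8, 2.6, 0.5], [0, 0, 0]], [[3.8, 2.6, 0.5], [0, 0, 0]], [[3.8, 2.6, 0.5], [0, 0, 0]], [[3.8, 2.6, 0.5], [0, 0, 0]], [[3.8, 2.6, 0.5], [0, 0, 0]], [[3.8, 2.6, 0.5], [0, 0, 0]], [[3.8, 2.6, 0.5], [0, 0, 0]]], "claw": 0}}

```text
clock: 1.45
position: [501.1, 216.2, 176.3]
ee_rot: [0.994, -0.114, 0.0, -0.0]
contact_force: [0.5, 1.3, -1.0]
gripper_width: -0.4
grasp_force: 0.0
```

```bash
cat >> h.py <<'E'
def go(x,y,z,yaw):
    s=arm.read_state(); r=R.from_quat(s['ee_rot']); M=r.as_matrix()
    print('t',s['clock'],'pos',s['position'].round(1),'yaw',np.degrees(np.arctan2(M[1,0],M[0,0])).round(1),'tilt',M[:,2].round(3),'F',s['contact_force'].round(1),'w',s['gripper_width'].round(1))
    print('shift cm',(r.inv().apply(np.array([x,y,z])-s['position'])/10).round(2))
    ty=np.radians(yaw); T=R.from_matrix(np.c_[[np.cos(ty),np.sin(ty),0],[np.sin(ty),-np.cos(ty),0],[0,0,-1]])
    print('turn',np.degrees((r.inv()*T).as_rotvec()).round(1), 'j',s['joints'].round(2))
E
python3 -c "
from h import *
go(615.7,87,60,-66)"
```

```text
Traceback (most recent call last):
  File "h.py", line 22, in go
    print('t',s['clock'],'pos',s['position'].round(1),'yaw',np.degrees(np.arctan2(M[1,0],M[0,0])).round(1),'tilt',M[:,2].round(3),'F',s['contact_force'].round(1),'w',s['gripper_width'].round(1))
                                                                                                                                                                      ^^^^^^^^^^^^^^^^^^^^^^^^
AttributeError: 'float' object has no attribute 'round'
```

```bash
sed -i "s/s\['gripper_width'\].round(1)/round(s['gripper_width'],1)/" h.py
```

Call:
{"fn": "drive_tool", "kwargs": {"deltas": [[[3.3, 2.3, 1.5], [0, 0, 0]], [[3.3, 2.3, 1.5], [0, 0, 0]], [[3.3, 2.3, 1.5], [0, 0, 0]], [[3.3, 2.3, 1.5], [0, 0, 0]], [[0, 0, 1], [0, 0, 7.6]], [[0, 0, 1], [0, 0, 7.6]], [[0, 0, 1], [0, 0, 7.6]], [[0, 0, 1], [0, 0, 7.6]], [[0, 0, 0], [0, 0, 7.6]], [[0, 0, 0], [0, 0, 7.6]], [[0, 0, 0], [0, 0, 7.6]], [[0, 0, 0], [0, 0, 0]]]}}

```text
clock: 2.65
position: [607.8, 98.2, 76.1]
ee_rot: [0.838, -0.546, -0.0, 0.0]
contact_force: [0.2, 0.7, -0.9]
gripper_width: 0.1
grasp_force: 0.0
```

```bash
python3 -c "
from h import *
go(615.7,87,8,-66)"
```

```text
t 2.65 pos [607.8  98.2  76.1] yaw -66.2 tilt [-0. -0. -1.] F [ 0.2  0.7 -0.9] w 0.1
shift cm [ 1.34 -0.27  6.81]
turn [ 0.   0.  -0.2] j [ 0.42  0.51 -0.21 -0.   -0.85 -0.01]
```

Call:
{"fn": "drive_tool", "kwargs": {"deltas": [[[0.4, -0.15, 2.5], [0, 0, 0]], [[0.4, -0.1, 2.5], [0, 0, 0]], [[0, 0, 1.3], [0, 0, 0]], [[0, 0, 0.5], [0, 0, 0]], [[0, 0, 0], [0, 0, 0]]]}}

```text
clock: 3.15
position: [613.2, 92.0, 7.9]
ee_rot: [0.838, -0.546, -0.0, 0.0]
contact_force: [0.3, -0.3, 0.4]
gripper_width: -0.1
grasp_force: 0.0
```

```bash
python3 -c "
from h import *
go(615.7,87,8,-66)
d=snap('top','p2.png',(230,180,430,290),4)"
```

```text
t 3.15 pos [613.2  92.    7.9] yaw -66.2 tilt [-0.001 -0.001 -1.   ] F [ 0.3 -0.3  0.4] w -0.1
shift cm [ 0.55 -0.02 -0.01]
turn [ 0.1 -0.  -0.2] j [ 0.41  0.61 -0.25  0.   -0.72  0.01]
```

View pics/p2.png

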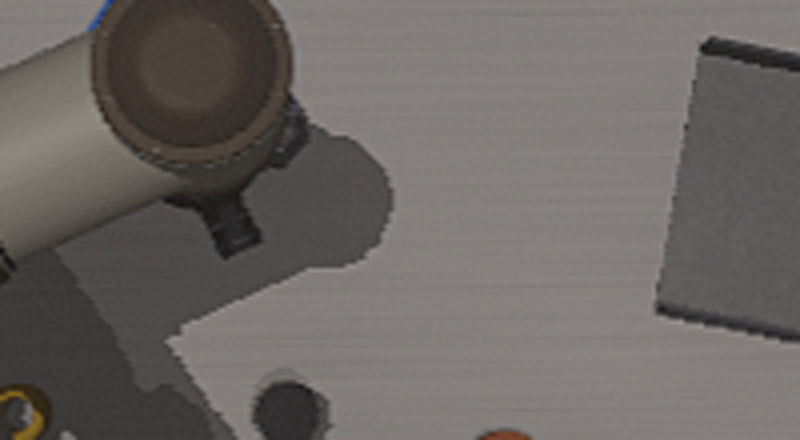

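Call:
{"fn": "drive_tool", "kwargs": {"deltas": [[[0.6, 0, 0], [0, 0, 0]], [[0.6, 0, 0], [0, 0, 0]], [[0.4, 0, 0], [0, 0, 0]], [[0.4, 0, 0], [0, 0, 0]], [[0.6, -0.04, 0], [0, 0, 1]], [[0.8, -0.07, 0], [0, 0, 1.3]], [[0.8, -0.07, 0], [0, 0, 1.3]], [[0.8, -0.07, 0], [0, 0, 1.3]], [[0.8, -0.07, 0], [0, 0, 1.3]], [[0.8, -0.07, 0], [0, 0, 1.3]], [[0.8, -0.07, 0], [0, 0, 1.3]], [[0.4, -0.04, 0], [0, 0, 0.7]]]}}

```text
clock: 4.4
position: [645.9, 19.8, 8.3]
ee_rot: [0.789, -0.615, 0.0, -0.0]
contact_force: [-0.3, 0.8, 1.1]
gripper_width: 0.1
grasp_force: 0.6
```

```bash
python3 -c "
from h import *
go(615.7,87,8,-66)
d=snap('side','p3.png',(200,150,400,290),4)"
```

```text
t 4.4 pos [645.9  19.8   8.3] yaw -75.9 tilt [ 0. -0. -1.] F [-0.3  0.8  1.1] w 0.1
shift cm [-7.25  1.29  0.03]
turn [-0.  -0.  -9.9] j [ 0.28  0.64 -0.18  0.   -0.75 -0.03]
```

View pics/p3.png

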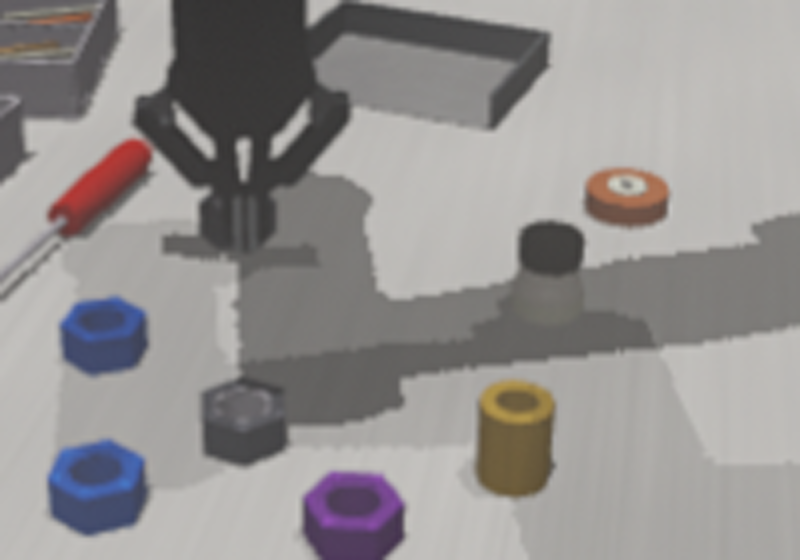

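nut2 is hidden straight behind the fingertips, so it is being pushed as intended. I'll continue the arc.

Call:
{"fn": "drive_tool", "kwargs": {"deltas": [[[0.8, -0.07, 0], [0, 0, 1.25]], [[0.8, -0.07, 0], [0, 0, 1.25]], [[0.8, -0.07, 0], [0, 0, 1.25]], [[0.8, -0.07, 0], [0, 0, 1.25]], [[0.8, -0.07, 0], [0, 0, 1.25]], [[0.8, -0.07, 0], [0, 0, 1.25]], [[0.8, -0.07, 0], [0, 0, 1.25]], [[0.8, -0.07, 0], [0, 0, 1.25]], [[0.8, -0.07, 0], [0, 0, 1.25]], [[0.8, -0.07, 0], [0, 0, 1.25]], [[0.8, -0.07, 0], [0, 0, 1.25]], [[0.4, -0.04, 0], [0, 0, 0.6]]]}}

```text
clock: 5.65
position: [665.9, -70.1, 8.3]
ee_rot: [-0.706, 0.708, -0.0, 0.0]
contact_force: [-0.3, 0.9, 0.5]
gripper_width: -0.2
grasp_force: 0.3
```

```bash
python3 -c "
from h import *
go(615.7,87,8,-66)
d=snap('top','p4.png',(300,160,480,300),4)"
```

```text
t 5.65 pos [665.9 -70.1   8.3] yaw -90.2 tilt [ 0. -0. -1.] F [-0.3  0.9  0.5] w -0.2
shift cm [-15.69   5.08   0.03]
turn [ -0.   -0.  -24.2] j [ 0.14  0.67 -0.11  0.   -0.79 -0.14]
```

View pics/p4.png

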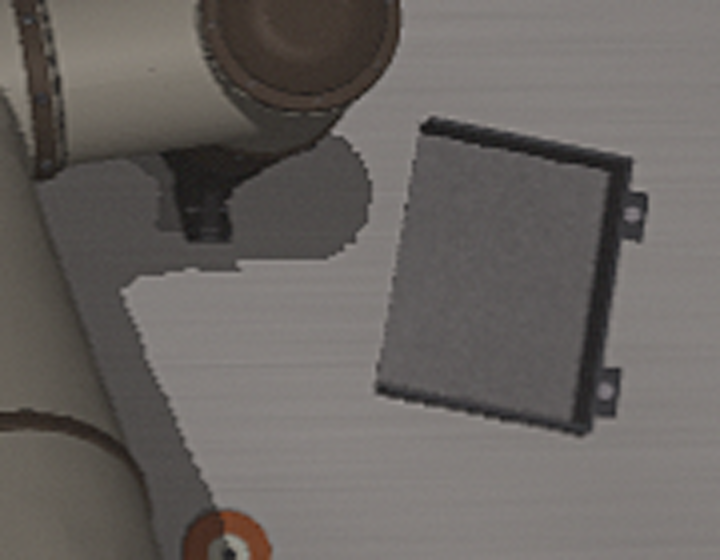

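Call:
{"fn": "drive_tool", "kwargs": {"deltas": [[[-1.5, 0, 0], [0, 0, 0]], [[-1.5, 0, 0], [0, 0, 0]], [[0, 0, -3.5], [0, 0, 0]], [[0, 0, -4], [0, 0, 0]], [[-4, 0, 0], [0, 0, 0]], [[-4, 0, 0], [0, 0, 0]], [[-4, 0, 0], [0, 0, 0]], [[-4, 0, 0], [0, 0, 0]], [[-4, 0, 0], [0, 0, 0]], [[-4, 0, 0], [0, 0, 0]], [[0, 0, 0], [0, 0, 0]]]}}

```text
clock: 6.8
position: [665.7, 207.8, 83.3]
ee_rot: [0.709, -0.705, 0.0, -0.001]
contact_force: [-1.1, 0.1, -0.2]
gripper_width: 0.0
grasp_force: 0.0
```

```bash
cat >> h.py <<'E'
def find(d,p,rng=14,z=22):
    g=cv2.GaussianBlur(d['img'].astype(np.float32).mean(2),(0,0),.7); best=[]
    t0=np.radians(60*np.arange(7)); L=np.linspace(0,1,12)[:,None]
    for step,rg in((3,rng),(1,3)):
      c0=np.array(p) if step==3 else np.array(best[0][1:3]); best=[]
      for dx in np.arange(-rg,rg+.1,step):
       for dy in np.arange(-rg,rg+.1,step):
        for a in range(0,60,5):
          t=t0+np.radians(a); v=np.c_[np.cos(t),np.sin(t)]
          e=np.concatenate([v[i]+(v[i+1]-v[i])*L for i in range(6)]); S=[]
          for r in(26,20,8):
            k=px(d,np.c_[e*r+c0+[dx,dy],np.full(len(e),z)]).astype(np.float32)
            S.append(cv2.remap(g,k[:,0].reshape(1,-1),k[:,1].reshape(1,-1),1).mean())
          best.append((float(S[0]-S[1]+.5*(S[2]-S[1])),*(c0+[dx,dy]).round(1).tolist(),a))
      best.sort(reverse=True)
    return best[:3]
E
python3 -c "
from h import *
d=snap('top','p5.png',(240,150,480,300),3.3)
for q in ((666,-102),(600,192)): print(find(d,q,18))
d=get_image('side')
cv2.imwrite('pics/p5s.png',d['img'][:,:,::-1])
go(615.7,87,8,-66)"
```

```text
[(60.753204345703125, 670.0, -100.0, 5), (60.45267105102539, 670.0, -100.0, 0), (60.3983039855957, 670.0, -100.0, 10)]
[(43.156009674072266, 602.0, 194.0, 45), (43.09217071533203, 602.0, 194.0, 50), (42.740604400634766, 602.0, 194.0, 55)]
t 6.9 pos [665.4 203.4  83.1] yaw -89.9 tilt [-0. -0. -1.] F [-0.  -0.8  0.8] w 0.4
shift cm [11.63  4.99  7.51]
turn [  0.   -0.  -23.9] j [ 0.53  0.62  0.02 -0.   -0.97 -0.53]
```

Call:
{"fn": "drive_tool", "kwargs": {"deltas": [[[4, -0.1, 0], [0, 0, 0]], [[4.2, -0.1, 0], [0, 0, 0]], [[4.2, 0, 0], [0, 0, 0]], [[4.2, 0, 0], [0, 0, 0]], [[4.2, 0, 0], [0, 0, 0]], [[4, 0, 0], [0, 0, 0]], [[0, 0, 3.5], [0, 0, 0]], [[0, 0, 3], [0, 0, 0]], [[0, 0, 1], [0, 0, 0]], [[0.6, 0, 0], [0, 0, 0]], [[0.5, 0, 0], [0, 0, 0]], [[0.4, 0, 0], [0, 0, 0]]]}}

```text
clock: 8.1
position: [669.2, -62.5, 10.3]
ee_rot: [-0.707, 0.708, -0.001, 0.001]
contact_force: [0.2, -0.5, 0.1]
gripper_width: 0.1
grasp_force: 0.0
```

Call:
{"fn": "drive_tool", "kwargs": {"deltas": [[[0.4, -0.03, 0], [0, 0, 0.6]], [[0.8, -0.07, 0], [0, 0, 1.4]], [[0.8, -0.07, 0], [0, 0, 1.4]], [[0.8, -0.07, 0], [0, 0, 1.4]], [[0.8, -0.07, 0], [0, 0, 1.4]], [[0.8, -0.07, 0], [0, 0, 1.4]], [[0.8, -0.07, 0], [0, 0, 1.4]], [[0.8, -0.07, 0], [0, 0, 1.4]], [[0.8, -0.07, 0], [0, 0, 1.4]], [[0.8, -0.07, 0], [0, 0, 1.4]], [[0.8, -0.07, 0], [0, 0, 1.4]], [[0.4, -0.03, 0], [0, 0, 0.6]]]}}

```text
clock: 9.3
position: [664.4, -151.1, 8.3]
ee_rot: [-0.606, 0.796, 0.0, -0.0]
contact_force: [0.9, 1.4, 1.7]
gripper_width: 0.6
grasp_force: 0.6
```

```bash
python3 -c "
from h import *
go(630,-267,8,-119)"
```

```text
t 9.3 pos [ 664.4 -151.1    8.3] yaw -105.4 tilt [-0. -0. -1.] F [0.9 1.4 1.7] w 0.6
shift cm [12.09  0.24  0.03]
turn [ 0.  -0.  13.6] j [ 0.01  0.69 -0.08  0.   -0.81 -0.28]
```

Call:
{"fn": "drive_tool", "kwargs": {"deltas": [[[0.5, 0, 0], [0, 0, 0.5]], [[0.8, 0, 0], [0, 0, 0.5]], [[0.8, 0, 0], [0, 0, 0.5]], [[0.8, 0, 0], [0, 0, 0.5]], [[0.8, 0, 0], [0, 0, 0]], [[0.8, 0, 0], [0, 0, 0]], [[0.8, 0, 0], [0, 0, 0]], [[0.8, 0, 0], [0, 0, 0]], [[0.8, 0, 0], [0, 0, 0]], [[0.8, 0, 0], [0, 0, 0]], [[0.7, 0, 0], [0, 0, 0]], [[0.4, 0, 0], [0, 0, 0]]]}}

```text
clock: 10.5
position: [638.7, -235.1, 8.3]
ee_rot: [-0.592, 0.806, 0.0, -0.0]
contact_force: [0.6, 1.3, 1.0]
gripper_width: -0.1
grasp_force: 0.5
```

Call:
{"fn": "drive_tool", "kwargs": {"deltas": [[[0, 0, 0], [0, 0, 0]], [[-1.5, 0, 0], [0, 0, 0]], [[-1.5, 0, 0], [0, 0, 0]], [[0, 0, -3.5], [0, 0, 0]], [[0, 0, -4], [0, 0, 0]], [[-4.5, 0, 0], [0, 0, -6]], [[-4.5, 0, 0], [0, 0, -6]], [[-4.5, 0, 0], [0, 0, 0]], [[-4.5, 0, 0], [0, 0, 0]], [[-4.5, 0, 0], [0, 0, 0]], [[-4.5, 0, 0], [0, 0, 0]], [[-4.5, 0, 0], [0, 0, 0]]]}}

```text
clock: 11.7
position: [690.5, 109.2, 83.4]
ee_rot: [-0.674, 0.738, -0.0, -0.0]
contact_force: [1.1, 0.1, -0.5]
gripper_width: -0.1
grasp_force: 0.0
```

```bash
python3 -c "
from h import *
d=snap('top','p6.png',(240,150,480,300),3.3)
for q in ((630,-267),(600,192)): print(find(d,q,18))
go(606,236,83,-97)"
```

```text
[(32.98700714111328, 628.0, -259.0, 40), (32.89502716064453, 628.0, -259.0, 45), (32.511932373046875, 627.0, -259.0, 45)]
[(33.41302490234375, 602.0, 194.0, 45), (33.13739013671875, 602.0, 194.0, 50), (33.111976623535156, 602.0, 194.0, 40)]
t 11.75 pos [691.7 116.   83.4] yaw -94.8 tilt [ 0.003  0.002 -1.   ] F [2.6 2.4 0.7] w -0.3
shift cm [-11.24   9.54   0.03]
turn [-0.2  0.1  2.2] j [ 0.4   0.63  0.03 -0.   -0.97 -0.48]
```

View pics/p6.png

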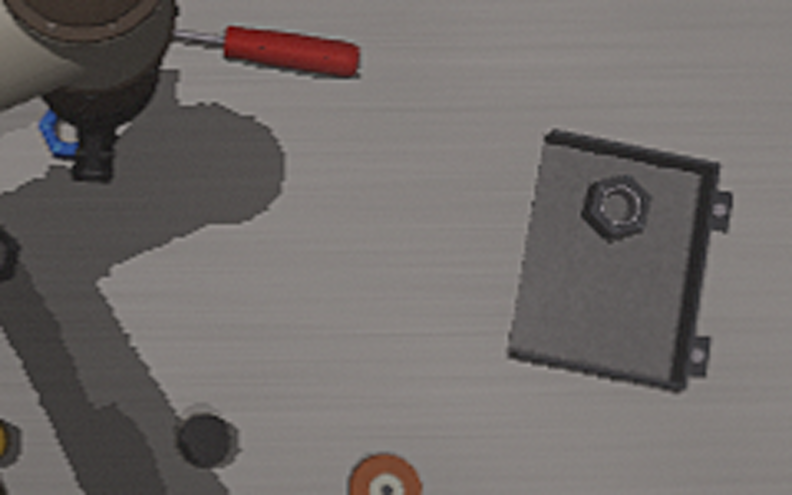

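nut2 lies flat and fully inside the bay (picture position ≈(616,208)), clear of all the walls. Now nut1.

Call:
{"fn": "drive_tool", "kwargs": {"deltas": [[[-2, 1.5, 0], [0, 0, 0.5]], [[-3, 2.6, 0], [0, 0, 0.5]], [[-3, 2.6, 0], [0, 0, 0.5]], [[-2, 1.8, 0], [0, 0, 0.5]], [[-1.2, 1, 0], [0, 0, 0]], [[0, 0, 0], [0, 0, 0]], [[0, 0, 0], [0, 0, 0]]]}}

```text
clock: 12.45
position: [608.7, 227.4, 83.4]
ee_rot: [-0.661, 0.75, -0.0, 0.0]
contact_force: [-0.4, -0.3, -0.2]
gripper_width: -0.1
grasp_force: 0.0
```

```bash
python3 -c "
from h import *
go(606,237,8,-97)"
```

```text
t 12.45 pos [608.7 227.4  83.4] yaw -97.2 tilt [ 0. -0. -1.] F [-0.4 -0.3 -0.2] w -0.1
shift cm [-0.92  0.39  7.54]
turn [-0.  -0.  -0.2] j [ 0.61  0.55 -0.11  0.   -0.91 -0.73]
```

Call:
{"fn": "drive_tool", "kwargs": {"deltas": [[[-0.9, 0.4, 0], [0, 0, 0]], [[0, 0, 2], [0, 0, 0]], [[0, 0, 3], [0, 0, 0]], [[0, 0, 2], [0, 0, 0]], [[0, 0, 0.5], [0, 0, 0]], [[0, 0, 0], [0, 0, 0]], [[0.5, 0, 0], [0, 0, 0]], [[0.4, 0, 0], [0, 0, 0]], [[0.3, 0, 0], [0, 0, 0]], [[0.3, 0, 0], [0, 0, 0]], [[0.3, 0, 0], [0, 0, 0]], [[0.4, 0, 0], [0, 0, 0]]]}}

```text
clock: 13.65
position: [603.3, 214.8, 8.8]
ee_rot: [-0.661, 0.751, -0.0, 0.001]
contact_force: [0.2, 1.7, 1.7]
gripper_width: 0.0
grasp_force: 0.8
```

```bash
python3 -c "
from h import *
go(557,-250,8,-97)"
```

```text
t 13.65 pos [603.3 214.8   8.8] yaw -97.3 tilt [ 0.001  0.001 -1.   ] F [0.2 1.7 1.7] w 0.0
shift cm [ 4.669e+01 -1.300e+00  4.000e-02]
turn [-0.1  0.  -0.3] j [ 0.59  0.63 -0.19  0.   -0.74 -0.72]
```

Call:
{"fn": "drive_tool", "kwargs": {"deltas": [[[0.6, 0.02, 0], [0, 0, -0.4]], [[0.8, 0.02, 0], [0, 0, -0.4]], [[0.8, 0.02, 0], [0, 0, -0.4]], [[0.8, 0.02, 0], [0, 0, -0.4]], [[0.8, 0, 0], [0, 0, 0]], [[0.8, 0, 0], [0, 0, 0]], [[0.8, 0, 0], [0, 0, 0]], [[0.8, 0, 0], [0, 0, 0]], [[0.8, 0, 0], [0, 0, 0]], [[0.8, 0, 0], [0, 0, 0]], [[0.8, 0, 0], [0, 0, 0]], [[0.8, 0, 0], [0, 0, 0]]]}}

```text
clock: 14.85
position: [592.2, 120.6, 8.3]
ee_rot: [-0.671, 0.741, 0.0, -0.0]
contact_force: [-0.2, 1.4, 0.3]
gripper_width: -0.1
grasp_force: 0.7
```

Call:
{"fn": "drive_tool", "kwargs": {"deltas": [[[0.8, 0, 0], [0, 0, 0]], [[0.8, 0, 0], [0, 0, 0]], [[0.8, 0, 0], [0, 0, 0]], [[0.8, 0, 0], [0, 0, 0]], [[0.8, 0, 0], [0, 0, 0]], [[0.8, 0, 0], [0, 0, 0]], [[0.8, 0, 0], [0, 0, 0]], [[0.8, 0, 0], [0, 0, 0]], [[0.8, 0, 0], [0, 0, 0]], [[0.8, 0, 0], [0, 0, 0]], [[0.8, 0, 0], [0, 0, 0]], [[0.4, 0, 0], [0, 0, 0]]]}}

```text
clock: 16.05
position: [583.0, 28.8, 8.3]
ee_rot: [-0.671, 0.742, 0.0, -0.0]
contact_force: [0.6, 1.1, -0.2]
gripper_width: -0.0
grasp_force: 0.5
```

Call:
{"fn": "drive_tool", "kwargs": {"deltas": [[[0, 0, 0], [0, 0, 0]], [[-1.5, 0, 0], [0, 0, 0]], [[-1.5, 0, 0], [0, 0, 0]], [[0, 0, -3.5], [0, 0, 0]], [[0, 0, -4], [0, 0, 0]], [[-4.5, 0, 0], [0, 0, 0]], [[-4.5, 0, 0], [0, 0, 0]], [[-4.5, 0, 0], [0, 0, 0]], [[-4.5, 0, 0], [0, 0, 0]], [[-4.5, 0, 0], [0, 0, 0]], [[0, 0, 0], [0, 0, 0]], [[0, 0, 0], [0, 0, 0]]]}}

```text
clock: 17.25
position: [607.5, 285.9, 82.7]
ee_rot: [-0.672, 0.74, 0.0, -0.0]
contact_force: [-0.6, -0.1, -0.1]
gripper_width: 0.3
grasp_force: 0.0
```

```bash
python3 -c "
from h import *
d=snap('top','p7.png')
for q in ((582,-3),(630,-265)): print(find(d,q,24))
go(582,-3,8,-97)"
```

```text
[(60.36097717285156, 582.0, -3.0, 5), (60.279396057128906, 582.0, -3.0, 10), (60.268760681152344, 582.0, -3.0, 40)]
[(33.13897705078125, 628.0, -259.0, 40), (33.04991912841797, 628.0, -259.0, 45), (32.69200134277344, 627.0, -259.0, 45)]
t 17.3 pos [607.6 284.5  82.8] yaw -95.6 tilt [-0.001 -0.001 -1.   ] F [-0.3 -0.8 -0.8] w -0.1
shift cm [28.85 -0.27  7.5 ]
turn [ 0.1 -0.   1.4] j [ 0.68  0.59 -0.05 -0.   -0.94 -0.78]
```

Call:
{"fn": "drive_tool", "kwargs": {"deltas": [[[4, -0.05, 0], [0, 0, 0]], [[4.5, -0.05, 0], [0, 0, 0]], [[4.5, -0.05, 0], [0, 0, 0]], [[4.5, -0.05, 0], [0, 0, 0]], [[4, -0.05, 0], [0, 0, 0]], [[2, 0, 0], [0, 0, 0]], [[0, 0, 2.5], [0, 0, 0]], [[0, 0, 3], [0, 0, 0]], [[0, 0, 2], [0, 0, 0]], [[0.5, 0, 0], [0, 0, 0]], [[0.5, 0, 0], [0, 0, 0]], [[0.5, 0, 0], [0, 0, 0]]]}}

```text
clock: 18.5
position: [587.0, 33.9, 9.8]
ee_rot: [-0.671, 0.741, -0.001, 0.001]
contact_force: [-0.0, 0.1, -0.6]
gripper_width: -0.2
grasp_force: 0.0
```

Call:
{"fn": "drive_tool", "kwargs": {"deltas": [[[0.6, 0, 0], [0, 0, 0]], [[0.8, 0, 0], [0, 0, 0]], [[0.8, 0, 0], [0, 0, 0]], [[0.8, 0, 0], [0, 0, 0]], [[0.8, 0, 0], [0, 0, 0]], [[0.8, 0, 0], [0, 0, 0]], [[0.8, 0, 0], [0, 0, 0]], [[0.8, 0, 0], [0, 0, 0]], [[0.8, 0, 0], [0, 0, 0]], [[0.8, 0, 0], [0, 0, 0]], [[0.8, 0, 0], [0, 0, 0]], [[0.8, 0, 0], [0, 0, 0]]]}}

```text
clock: 19.7
position: [576.7, -59.7, 8.3]
ee_rot: [-0.671, 0.741, 0.0, -0.0]
contact_force: [-0.7, 1.5, 1.1]
gripper_width: 0.4
grasp_force: 0.7
```

Call:
{"fn": "drive_tool", "kwargs": {"deltas": [[[0.8, 0, 0], [0, 0, 0]], [[0.8, 0, 0], [0, 0, 0]], [[0.8, 0, 0], [0, 0, 0]], [[0.8, 0, 0], [0, 0, 0]], [[0.8, 0, 0], [0, 0, 0]], [[0.8, 0, 0], [0, 0, 0]], [[0.8, 0, 0], [0, 0, 0]], [[0.8, 0, 0], [0, 0, 0]], [[0.4, 0, 0], [0, 0, 0]]]}}

```text
clock: 20.6
position: [569.9, -127.6, 8.3]
ee_rot: [-0.671, 0.742, 0.0, -0.0]
contact_force: [-0.2, 1.8, 0.6]
gripper_width: -0.4
grasp_force: 0.6
```

```bash
python3 -c "
from h import *
go(557,-250,8,-97)"
```

```text
t 20.6 pos [ 569.9 -127.6    8.3] yaw -95.7 tilt [-0. -0. -1.] F [-0.2  1.8  0.6] w -0.4
shift cm [12.31  0.06  0.03]
turn [ 0.  -0.   1.3] j [ 0.06  0.56 -0.34  0.   -0.66 -0.16]
```

Call:
{"fn": "drive_tool", "kwargs": {"deltas": [[[0.6, 0, 0], [0, 0, 0]], [[0.8, 0, 0], [0, 0, 0]], [[0.8, 0, 0], [0, 0, 0]], [[0.8, 0, 0], [0, 0, 0]], [[0.8, 0, 0], [0, 0, 0]], [[0.8, 0, 0], [0, 0, 0]], [[0.8, 0, 0], [0, 0, 0]], [[0.8, 0, 0], [0, 0, 0]], [[0.8, 0, 0], [0, 0, 0]], [[0.8, 0, 0], [0, 0, 0]], [[0.8, 0, 0], [0, 0, 0]], [[0.5, 0, 0], [0, 0, 0]]]}}

```text
clock: 21.8
position: [560.9, -218.1, 8.3]
ee_rot: [-0.671, 0.742, 0.0, -0.0]
contact_force: [0.4, -0.3, 0.4]
gripper_width: 0.5
grasp_force: 0.4
```

Call:
{"fn": "drive_tool", "kwargs": {"deltas": [[[0, 0, 0], [0, 0, 0]], [[-1.5, 0, 0], [0, 0, 0]], [[-1.5, 0, 0], [0, 0, 0]], [[0, 0, -3.5], [0, 0, 0]], [[0, 0, -4], [0, 0, 0]], [[-4.5, 0, 0], [0, 0, 0]], [[-4.5, 0, 0], [0, 0, 0]], [[-4.5, 0, 0], [0, 0, 0]], [[-4.5, 0, 0], [0, 0, 0]], [[-4.5, 0, -2], [0, 0, 0]], [[-4, 0, -2], [0, 0, 0]], [[0, 0, 0], [0, 0, 0]]]}}

```text
clock: 23.0
position: [592.6, 82.7, 126.6]
ee_rot: [-0.674, 0.739, -0.002, 0.004]
contact_force: [0.2, 0.1, -0.0]
gripper_width: 0.2
grasp_force: 0.0
```

```bash
python3 -c "
from h import *
d=snap('top','p8.png',(200,150,466,305),3)
for q in ((557,-250),(630,-265)): print(find(d,q,12))
go(557,-250,8,-97)"
```

```text
[(31.62588119506836, 556.0, -243.0, 50), (31.539281845092773, 556.0, -244.0, 55), (31.491455078125, 557.0, -243.0, 50)]
[(32.670658111572266, 628.0, -259.0, 40), (32.54330825805664, 628.0, -259.0, 45), (32.11179733276367, 627.0, -259.0, 45)]
t 23.05 pos [590.9  80.4 124.9] yaw -95.4 tilt [ 0.004  0.001 -1.   ] F [-0.1 -0.3 -0.9] w -0.0
shift cm [33.23  0.32 11.63]
turn [-0.2  0.1  1.6] j [ 0.41  0.43 -0.21  0.   -0.93 -0.5 ]
```

View pics/p8.png

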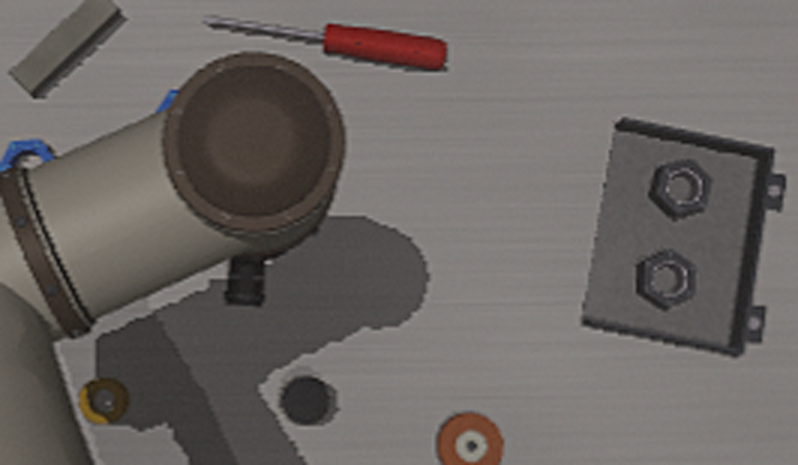

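Both nuts lie flat inside the bay, at about (681,189) and (666,279), with clear margins all round. The robot is touching nothing and the bystanders in view haven't moved. Handing in.

```bash
python3 -c "
from h import *
print(arm.job_done())"
```

```text
the job is handed in; nothing more can be done
None
```

I pushed both black nuts into the bay, where the last top view shows them flat and wholly inside; I handed the job in at about 23 s of the 64 s allowed, and no verdict came back.

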